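# Shut the filled jewellery boxes

### The job

Three red jewellery boxes stand open on the packing table: two hold a bangle, one is empty. With the fingertips, push the lids of the two filled boxes fully shut, and leave the empty box open. Do not pick up or tip any box, keep every box within a few centimetres of its place, leave the bangles inside, do not disturb the other things, and finish clear of everything.

Things in the scene. Friction and masses are not known exactly. Their poses are not given: they have to be found in the camera images.
- box_a: Jewellery box of red velvet, with a bangle in it. 90 x 90 mm, body 40 mm tall (52 mm with lid shut), about 0.3 kg, loose on the table. The three boxes look alike but for contents; any order. Origin: centre of the underside; z up, x to the hinge side: hinge along y at x = +45, z = 40 mm. At yaw 0 the hinge side is the one farther from the robot; yaw is within 0.45 rad of that.
- lid_a (a joint): Hinge angle of box_a's lid, rad: 0 fully shut, 1.57 upright, up to 2.0 leaning back. Plain slab 90 x 90 x 12 mm, hinged at its inner face on the rim; starts open at 1.5 to 1.9. The hinge is slightly stiff: the lid stays where it is left and does not fall shut. About 1 N at its free edge moves it; over 2 N sideways the light box slides.
- lid_a_edge (a point): Middle of the free edge of the lid of box_a, on its outer face, 90 mm from the hinge (moves with the lid).
- box_b: Jewellery box of red velvet, with a bangle in it. 90 x 90 mm, body 40 mm tall (52 mm with lid shut), about 0.3 kg, loose on the table. The three boxes look alike but for contents; any order. Origin: centre of the underside; z up, x to the hinge side: hinge along y at x = +45, z = 40 mm. At yaw 0 the hinge side is the one farther from the robot; yaw is within 0.45 rad of that.
- lid_b (a joint): Hinge angle of box_b's lid, rad: 0 fully shut, 1.57 upright, up to 2.0 leaning back. Plain slab 90 x 90 x 12 mm, hinged at its inner face on the rim; starts open at 1.5 to 1.9. The hinge is slightly stiff: the lid stays where it is left and does not fall shut. About 1 N at its free edge moves it; over 2 N sideways the light box slides.
- lid_b_edge (a point): Middle of the free edge of the lid of box_b, on its outer face, 90 mm from the hinge (moves with the lid).
- box_c: Jewellery box of red velvet, EMPTY. 90 x 90 mm, body 40 mm tall (52 mm with lid shut), about 0.3 kg, loose on the table. The three boxes look alike but for contents; any order. Origin: centre of the underside; z up, x to the hinge side: hinge along y at x = +45, z = 40 mm. At yaw 0 the hinge side is the one farther from the robot; yaw is within 0.45 rad of that.
- lid_c (a joint): Hinge angle of box_c's lid, rad: 0 fully shut, 1.57 upright, up to 2.0 leaning back. Plain slab 90 x 90 x 12 mm, hinged at its inner face on the rim; starts open at 1.5 to 1.9. The hinge is slightly stiff: the lid stays where it is left and does not fall shut. About 1 N at its free edge moves it; over 2 N sideways the light box slides.
- lid_c_edge (a point): Middle of the free edge of the lid of box_c, on its outer face, 90 mm from the hinge (moves with the lid).
- bangle_a: Steel bangle lying flat in box_a on a dark cushion, around a round pillow 44 mm wide, 66 mm across, 10 mm tall, its top 10 mm below the box's rim; origin under its centre.
- bangle_b: Steel bangle lying flat in box_b on a dark cushion, around a round pillow 44 mm wide, 66 mm across, 10 mm tall, its top 10 mm below the box's rim; origin under its centre.
- marker: Black marker pen lying on the table between the boxes, 132 mm long, 12 mm thick; origin at its middle, underside. Bystander.
- ring_case: Small shut red ring case between the boxes, 45 x 42 mm, 41 mm tall; origin under its centre. Bystander.
- tape_roll: Cardboard ring of a tape roll, 90 mm across, 24 mm tall, behind the boxes; origin under its centre. Bystander.
- pen_cup: Empty grey cup, 72 mm across, 90 mm tall, behind the boxes; origin under its centre. Bystander.
- bottle: Small glass bottle, 56 mm across, 130 mm tall, at the right; origin under its centre. Bystander.
- brush: Cleaning brush lying at the right; origin under its middle. Bystander.
There are look-alikes about, which are no part of the job. Leave any turquoise look-alike of the box_b alone.

How it is judged:
By the outcome, as a careful person would: the job done as asked, in the order asked, and still so for the second after the job is handed in, with the robot touching nothing.
It also fails if it takes over 58 s, if anything falls off the work surface, if the arm or the gripper's body presses on something with over 40 N, if the wrist force passes 120 N, or if a joint passes its speed limit or range.

### The arm

A 6-joint arm with a two-finger parallel gripper is mounted at the origin on the work surface. World frame = base frame: x ahead of the robot, y to its left, z up, the work surface at z = 0. Lengths are in m, angles in rad, forces in N, time in s.
With the tool pointing down it reaches from about 0.35 to 0.975 m from the base axis. Payload 4.9 kg.
Tool frame: the origin (TCP) lies at the very end of the fingers, on their centre line; the grasp point (between the pads) lies 19 mm behind it (ctrl.grip_point_offset is the distance from the TCP to the grasp point, in m); z points along the fingers, y is the line along which they close (so a half turn about z gives the same grasp; the last joint's range is limited). The gripper opens to 85 mm and grips with 20 to 120 N. Pads are 22 mm wide; open, the fingers measure 114 mm over their backs; the gripper's body (76 mm by 85 mm) begins 54 mm behind the grasp point. The pads swing forward as they close: fully open they stand 13 mm farther back than shut.
Start: joints at [-1.456, 0.053, 1.613, -0, 1.476, -0.119], TCP at [0.145, -0.608, 0.231] pointing down, gripper open.
Joint ranges: [-3.01, 3.01], [-1.01, 2.22], [0.06, 2.58], [-1.02, 4.17], [0.09, 2.62], [-3.14, 3.14]. Speed limits (rad/s): [2.57, 2.57, 3.14, 3.14, 3.14, 3.14].

### API

Orientations are given as a rotation vector (axis times angle).
In Python, from station import ctrl gives the robot as it stands.
- The arm moves only by the tool send_rows, never from a script. Its argument "rows" is a list of rows, each a list of 3 entries, a list of its own where there are three numbers: the finger opening in cm, from 0 to 8.54, then the shift along the tool's x, y, z in cm, then the turn about the tool's z in degrees. A call has 1 to 10 rows; each row shifts and turns the commanded pose from where the row before left it, along the tool's axes as they then stand; what a row does not reach is not made up. A row lasts 1/8 s, in which the tool goes at most 62.5 mm and 10.7 degrees, less where a joint would pass 70% of its speed; a pose out of reach is approached as far as the arm can. A call with a gripper value outside its range is refused whole. The fingers move at their own pace and stop on an object; "newtons" is the grip in N (left out, the last holds). Time passes only in rows, so rows that do not move let the fingers close. It gives the time, the measured TCP pose, the force, the opening and the grip force at its end, in the units of the state.
- ctrl.get_obs(): the state, without advancing time (a new reading comes with each control period).
- ctrl.get_image(name): name is "scene" or "side" or "wrist"; returns a dict with "frame" (400x640x3 uint8, red, green, blue), "range_z" (400x640 float32, m along the optical axis (not along the pixel's ray), 0 where there is no reading), "fx", "fy", "cx", "cy" (pixels), "k1" (the pictures are not rectified: a ray, as slopes to the right and down, at radius r is drawn at 1 + k1 r^2 times it, then the intrinsics apply), "cam_to_world" (4x4, takes a point from camera to world coordinates). Camera axes: x right, y down, z forward; pixel columns grow to the right and rows downward; lengths in m; the calibration is good to about 2 mm. A picture is of the moment at which its call begins.
- ctrl.finish_job(): hands the job in; it is judged then, once.
The state is a dict: "t": time; "q": joint angles; "dq": joint speeds; "effort": joint torques, N m; "tool_pos": TCP position; "tool_rot": TCP orientation; "contact_force": force on the tool from outside, world axes, zero at the start; "wrist_torque": the same for the moment, N m; "opening": finger opening in m; "grip_force": force on a finger pad.
Only numpy, scipy, OpenCV 4.12 (cv2) and the standard library are available. Lean on these libraries where they do the work, as an engineer would, in place of code of your own. Each camera call takes 0.05 s, during which the arm holds its last target. There are 200 camera calls.

## Working session

There is one attempt and no reset: what is moved stays moved. The work goes in short steps, Python scripts to look and compute and a tool call to move; the robot and the scene stay as the last step left them, time stands still between calls to the robot, and variables do not carry over. Pictures are saved under pics/ and viewed, at most 10 in all, crops included, and the job is handed in when it is done.

Besides the shell and the picture viewer there is one more tool, called after "Call:" in YAML: its name, and indented under it one key for each argument. send_rows: Moves the arm, as the interface text tells. Its arguments: {"type":"object","properties":{"rows":{"type":"array","items":{"type":"array"}},"newtons":{"type":"number"}},"required":["rows"]}

```bash
mkdir -p pics; cat > h.py <<'E'
import numpy as np, cv2
from station import ctrl
from scipy.spatial.transform import Rotation as R
def grab(n):
    im=ctrl.get_image(n); np.savez(f'{n}.npz',**{k:np.array(v) for k,v in im.items()}); return im
def load(n): return dict(np.load(f'{n}.npz'))
def cloud(im):
    K=np.array([[im['fx'],0,im['cx']],[0,im['fy'],im['cy']],[0,0,1]],float)
    v,u=np.mgrid[:400,:640]
    p=np.stack([u,v],-1).reshape(-1,1,2).astype(float)
    s=cv2.undistortPoints(p,K,np.array([float(im['k1']),0,0,0])).reshape(400,640,2)
    z=im['range_z']; c=np.dstack([s*z[...,None],z,np.ones_like(z)])
    w=(c@np.array(im['cam_to_world']).T)[...,:3]; w[z==0]=np.nan
    return w
def save(im,name,crop=None,s=1):
    f=im['frame'][...,::-1]
    if crop: x0,y0,x1,y1=crop; f=f[y0:y1,x0:x1]
    cv2.imwrite(f'pics/{name}.png',cv2.resize(f,None,fx=s,fy=s,interpolation=cv2.INTER_CUBIC))
E
python3 - <<'E'
from h import *
a=grab('scene');save(a,'scene1',s=1.25)
b=grab('side');save(b,'side1',s=1.25)
print(np.round(a['cam_to_world'],3),np.round(b['cam_to_world'],3)); o=ctrl.get_obs(); print(o)
E
```

```text
[[ 0.657  0.591 -0.467  1.02 ]
 [ 0.753 -0.525  0.396 -0.547]
 [-0.011 -0.612 -0.791  1.018]
 [ 0.     0.     0.     1.   ]] [[-0.792 -0.409  0.453  0.018]
 [-0.61   0.557 -0.563  0.464]
 [-0.022 -0.723 -0.691  0.77 ]
 [ 0.     0.     0.     1.   ]]
{'t': 0.1, 'q': array([-1.45600297e+00,  5.32996830e-02,  1.61415385e+00,  1.47013131e-05,
        1.47604550e+00, -1.19028551e-01]), 'dq': array([ 0.0015469 ,  0.00192963, -0.00369252,  0.0008698 , -0.00121069,
        0.00027954]), 'effort': array([ 7.30137763e-04, -3.94899809e+01, -3.71361530e+01, -5.92051174e-05,
        3.93461072e-03, -8.05514055e-07]), 'tool_pos': array([ 0.14473149, -0.60742089,  0.2301822 ]), 'tool_rot': array([-3.11825411e+00, -3.66225923e-01, -2.93104680e-05]), 'contact_force': array([ 0.58632014, -0.04601782,  0.19416562]), 'wrist_torque': array([-0.03153517,  0.03020896, -0.01219551]), 'grip_force': 0.0, 'opening': 0.08548226566924046}
```

View pics/scene1.png

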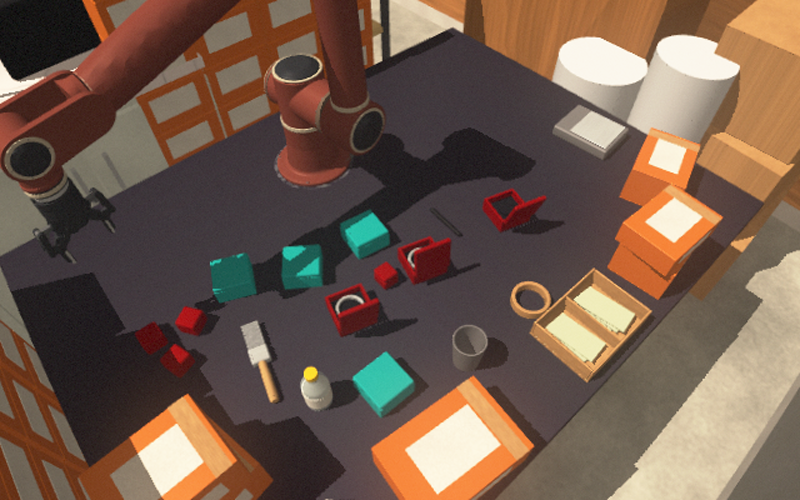

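View pics/side1.png

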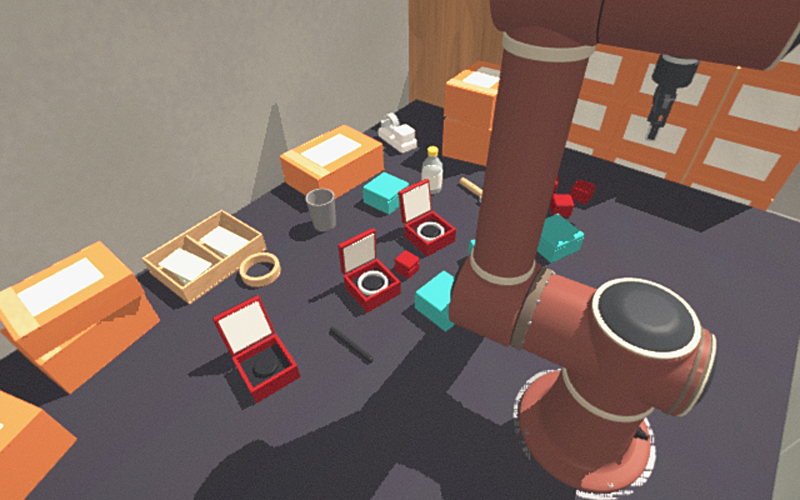

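The three open red boxes are at side-view pixels (262,350), dark and empty, and at (370,275) and (428,220), each with a pale ring. In the scene view they are at (515,210), (425,258) and (352,308). The two with rings fit the description; I'll confirm that in a crop and measure them.

```bash
python3 - <<'E'
from h import *
im=load('side'); save(im,'crop1',(160,135,380,325),3)
W=cloud(im); f=im['frame'].astype(int)
v,u=np.mgrid[:400,:640]
for name,(cx,cy) in dict(mid=(287,201),right=(332,161),empty=(196,261)).items():
    m=(abs(u-cx)<32)&(abs(v-cy)<32)&(f.min(-1)>110)&(W[...,2]>.055)&(W[...,2]<.14)
    n,l,st,_=cv2.connectedComponentsWithStats(m.astype(np.uint8)); k=1+st[1:,4].argmax()
    P=W[l==k]; c=np.median(P,0); P=P[np.linalg.norm(P-c,axis=1)<.07]; c=P.mean(0)
    nr=np.linalg.svd(P-c)[2][2]; nr*=-np.sign(nr[0])   # towards robot
    yaw=np.arctan2(-nr[1],-nr[0]); ang=np.arctan2(np.hypot(*nr[:2]),-nr[2])
    ex=np.array([np.cos(yaw),np.sin(yaw)]);ey=np.array([-ex[1],ex[0]])
    q=P[:,:2]@ey; mid=(np.percentile(q,2)+np.percentile(q,98))/2
    # plane at z=.04
    xh=(c@nr-nr[2]*.04)/-np.hypot(*nr[:2])
    hinge=xh*ex+mid*ey
    print(name,len(P),'yaw',yaw,'lid',ang,'width',np.ptp(q),'hinge',hinge,'centre',hinge-.045*ex,'zmax',P[:,2].max(), 'edge', hinge+.09*np.cos(ang)*-ex, .04+.09*np.sin(ang))
# neighbours / bystanders heights via scene
S=load('scene');V=cloud(S)
for nm,(x,y) in dict(ringcase=(386,275),marker=(446,222),tape=(530,283),cup=(470,335),tq1=(365,228),tq2=(383,375),tq3=(302,258),bottle=(312,375)).items():
    print(nm,np.round(V[int(y/1.25),int(x/1.25)],3))
E
```

```text
mid 442 yaw -0.27807924277686075 lid 1.5034163613983003 width 0.07559033638524643 hinge [ 0.53321914 -0.0325126 ] centre [ 0.48994784 -0.02015969] zmax 0.12916182816991484 edge [ 0.52739231 -0.03084918] 0.12979577459567937
right 438 yaw -0.27778758051833574 lid 1.7451081933819321 width 0.07914584707908798 hinge [ 0.52768143 -0.24903122] centre [ 0.48440653 -0.23669093] zmax 0.12671523130688522 edge [ 0.5426918  -0.25331158] 0.12863615038373558
empty 919 yaw -0.27523765307405984 lid 1.8776658713856524 width 0.07700017161426287 hinge [0.55807229 0.2462735 ] centre [0.51476606 0.25850341] zmax 0.1251860536935826 edge [0.58423583 0.23888478] 0.12579554870251666
ringcase [ 0.477 -0.126  0.042]
marker [0.436 0.112 0.016]
tape [0.709 0.124 0.022]
cup [ 0.721 -0.096  0.053]
tq1 [ 0.342 -0.076  0.055]
tq2 [ 0.668 -0.294  0.054]
tq3 [ 0.315 -0.248  0.057]
bottle [ 0.61  -0.415  0.132]
```

View pics/crop1.png

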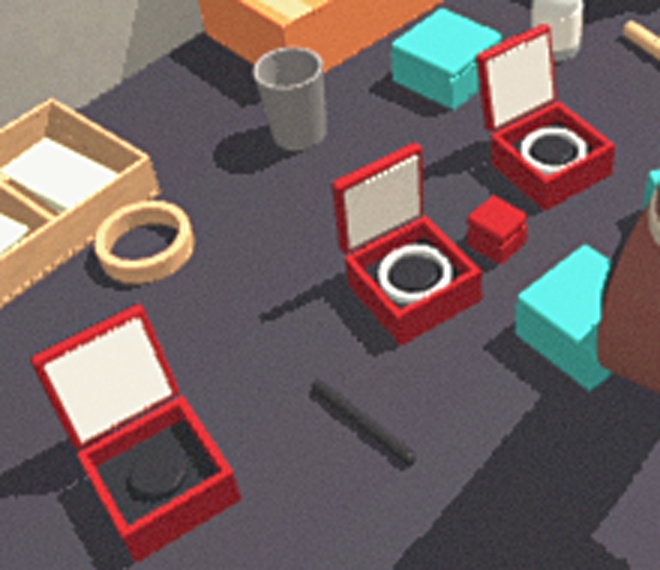

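In the crop, the box at (150,470) holds only the dark pillow, so it is empty and stays open. The boxes at (415,275) and (553,150) hold steel rings, so those are the two to shut. I'll turn the tool to the box yaw, close the fingers and travel behind the right-hand one.

Call:
send_rows:
  rows:
    - [0,[0,0,0],9.8]
    - [0,[0,0,0],9.8]
    - [0,[0,0,0],9.8]
    - [0,[0,0,0],0]
  newtons: 20

```text
t: 0.6
tool_pos: [0.1448, -0.6076, 0.2307]
tool_rot: [-3.11, 0.434, 0.0]
contact_force: [-0.3, -0.2, 0.2]
opening: 0.0127
grip_force: 0.0
```

Call:
send_rows:
  rows:
    - [0,[3.35,-4.5,0],0]
    - [0,[3.35,-4.5,0],0]
    - [0,[3.35,-4.5,0],0]
    - [0,[3.35,-4.5,0],0]
    - [0,[3.35,-4.5,0],0]
    - [0,[3.35,-4.5,0],0]
    - [0,[3.35,-4.5,0],0]
    - [0,[3.35,-4.5,0],0]
    - [0,[3.35,-4.5,0],0]
    - [0,[3.35,-4.5,0],0]

```text
t: 1.85
tool_pos: [0.5921, -0.2664, 0.2311]
tool_rot: [3.112, -0.432, -0.0]
contact_force: [-0.3, -1.6, 0.4]
opening: 0.0
grip_force: 0.0
```

```bash
cat > st.py <<'E'
from h import *
H=dict(mid=(.5332,-.0325),right=(.5277,-.2490)); yaw=-.278
def st(b):
    o=ctrl.get_obs(); r=R.from_rotvec(o['tool_rot']).as_matrix(); ex=np.array([np.cos(yaw),np.sin(yaw)]);ey=np.array([-ex[1],ex[0]])
    d=o['tool_pos'][:2]-np.array(H[b])
    print('t',o['t'],'tcp',np.round(o['tool_pos'],4),'rel hinge x,toolY,z(cm)',np.round([100*d@ex,-100*d@ey,100*o['tool_pos'][2]],2),'tool yaw',np.arctan2(r[1,0],r[0,0]),'tilt',r[2,2],'F',np.round(o['contact_force'],2),'open',o['opening'])
E
python3 - <<'E'
from st import *
st('right'); im=grab('wrist'); save(im,'wrist1')
E
```

```text
t 1.85 tcp [ 0.5921 -0.2664  0.2311] rel hinge x,toolY,z(cm) [ 6.67 -0.09 23.11] tool yaw -0.2759603490835431 tilt -0.9999999745841825 F [-0.29 -1.63  0.37] open 6.302361108555816e-06
```

View pics/wrist1.png

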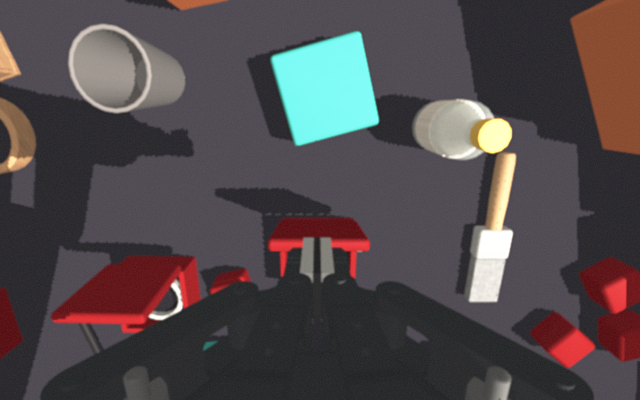

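The tool is aligned: the right box's lid, centred near column 320, is square to the fingers at column 317, with free space behind it. I'll descend behind the lid and swing it upright.

Call:
send_rows:
  rows:
    - [0,[0,0,3.9],0]
    - [0,[0,0,3.9],0]
    - [0,[0,0,3.8],0]
    - [0,[0,0,0],0]
    - [0,[-1.4,0,0],0]
    - [0,[-0.9,0,0],0]
    - [0,[-0.5,0,0],0]
    - [0,[-0.5,0,0],0]
    - [0,[-0.5,0,0],0]
    - [0,[-0.57,0,0],0]

```text
t: 3.15
tool_pos: [0.5487, -0.2557, 0.1154]
tool_rot: [3.111, -0.437, 0.001]
contact_force: [1.5, -0.6, 1.3]
opening: -0.0001
grip_force: 0.4
```

```bash
python3 - <<'E'
from st import *
st('right'); im=grab('side'); save(im,'side2',(230,110,420,230),4)
E
```

```text
t 3.15 tcp [ 0.5487 -0.2557  0.1154] rel hinge x,toolY,z(cm) [ 2.2   0.07 11.54] tool yaw -0.27925232078423573 tilt -0.9999999421473661 F [ 1.46 -0.55  1.35] open -0.0001455587482983841
```

View pics/side2.png

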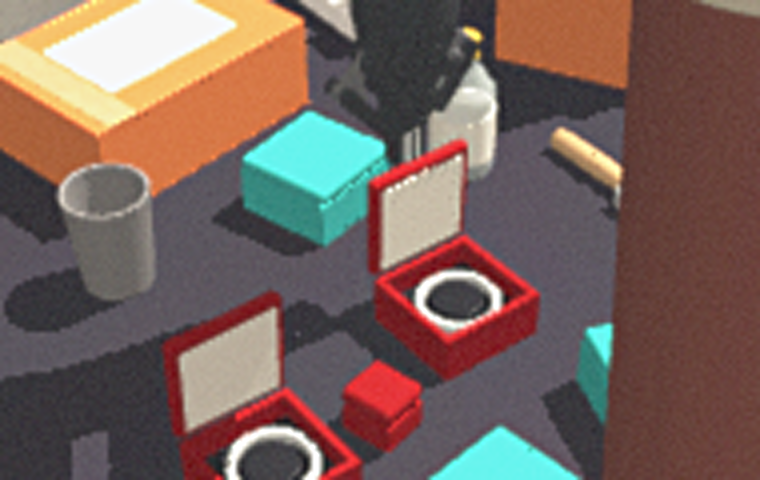

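The lid is now upright with the fingers behind it, at crop pixel (410,150), and the box and its bangle have not moved. I'll follow the hinge arc.

Call:
send_rows:
  rows:
    - [0,[-0.66,0,-0.05],0]
    - [0,[-0.66,0,-0.04],0]
    - [0,[-0.66,0,0.06],0]
    - [0,[-0.66,0,0.07],0]
    - [0,[-0.63,0,0.18],0]
    - [0,[-0.64,0,0.18],0]
    - [0,[-0.6,0,0.29],0]
    - [0,[-0.59,0,0.29],0]
    - [0,[-0.54,0,0.39],0]
    - [0,[-0.53,0,0.39],0]

```text
t: 4.45
tool_pos: [0.4892, -0.2386, 0.0974]
tool_rot: [-3.111, 0.437, 0.0]
contact_force: [-0.3, -0.5, 1.0]
opening: -0.0001
grip_force: 0.2
```

```bash
python3 - <<'E'
from st import *
st('right')
E
```

```text
t 4.45 tcp [ 0.4892 -0.2386  0.0974] rel hinge x,toolY,z(cm) [-3.99  0.06  9.74] tool yaw -0.27928667271803115 tilt -0.9999999986394525 F [-0.27 -0.47  0.95] open -0.00014958180789960993
```

Call:
send_rows:
  rows:
    - [0,[-0.46,0,0.47],0]
    - [0,[-0.46,0,0.48],0]
    - [0,[-0.37,0,0.55],0]
    - [0,[-0.37,0,0.55],0]
    - [0,[-0.27,0,0.6],0]
    - [0,[-0.27,0,0.61],0]
    - [0,[-0.1,0,0.6],0]
    - [0,[-0.0,0,0.5],0]
    - [0,[0,0,0.1],0]
    - [0,[0,0,0],0]

```text
t: 5.7
tool_pos: [0.4676, -0.2324, 0.0531]
tool_rot: [-3.111, 0.437, -0.0]
contact_force: [0.1, -0.2, 0.8]
opening: 0.0001
grip_force: 0.0
```

```bash
python3 - <<'E'
from st import *
st('right')
E
```

```text
t 5.7 tcp [ 0.4676 -0.2324  0.0531] rel hinge x,toolY,z(cm) [-6.24  0.05  5.31] tool yaw -0.27931601149289564 tilt -0.9999999966300056 F [ 0.09 -0.19  0.83] open 5.0824495842063914e-05
```

Next I press gently until the force rises.

Call:
send_rows:
  rows:
    - [0,[0,0,0.1],0]
    - [0,[0,0,0.05],0]
    - [0,[0,0,0],0]

```text
t: 6.08
tool_pos: [0.4678, -0.2326, 0.0524]
tool_rot: [3.111, -0.437, 0.001]
contact_force: [-2.2, 1.1, 5.8]
opening: 0.0004
grip_force: 2.7
```

The lid is bottomed out at 5.8 N. I'll lift and move behind the middle box.

Call:
send_rows:
  rows:
    - [0,[0,0,-3],0]
    - [0,[0,0,-5.9],0]
    - [0,[0,0,-5.9],0]
    - [0,[1.26,-4.2,0],0]
    - [0,[1.26,-4.2,0],0]
    - [0,[1.26,-4.2,0],0]
    - [0,[1.26,-4.2,0],0]
    - [0,[1.26,-4.2,0],0]
    - [0,[0,0,0],0]

```text
t: 7.2
tool_pos: [0.5867, -0.0458, 0.1991]
tool_rot: [-3.111, 0.431, 0.0]
contact_force: [-1.0, -0.2, -0.2]
opening: -0.0001
grip_force: 0.0
```

```bash
python3 - <<'E'
from st import *
st('mid'); im=grab('side'); save(im,'side3',(200,100,400,250),4)
im=grab('wrist'); save(im,'wrist2')
W=cloud(load('side'));f=load('side')['frame'].astype(int)
m=(f[...,0]>90)&(f[...,1]<60)&(f[...,2]<70)&(W[...,2]>.045)&(W[...,2]<.08)&(np.hypot(W[...,0]-.484,W[...,1]+.237)<.08)
P=W[m]; print(len(P),P.mean(0),np.percentile(P[:,2],[2,50,98])); n=np.linalg.svd(P-P.mean(0))[2][2]; print('normal',n)
print(cv2.minAreaRect(P[:,:2].astype(np.float32)))
E
```

```text
t 7.2 tcp [ 0.5867 -0.0458  0.1991] rel hinge x,toolY,z(cm) [ 5.51 -0.19 19.91] tool yaw -0.2755963624955991 tilt -0.999999914219536 F [-0.97 -0.16 -0.24] open -8.637628195247274e-05
513 [ 0.48174107 -0.23022871  0.05420733] [0.04703461 0.05467023 0.05768723]
normal [ 0.01926797 -0.02290102 -0.99955204]
((0.48297828435897827, -0.23457562923431396), (0.09003793448209763, 0.08881999552249908), 73.85116577148438)
```

View pics/side3.png

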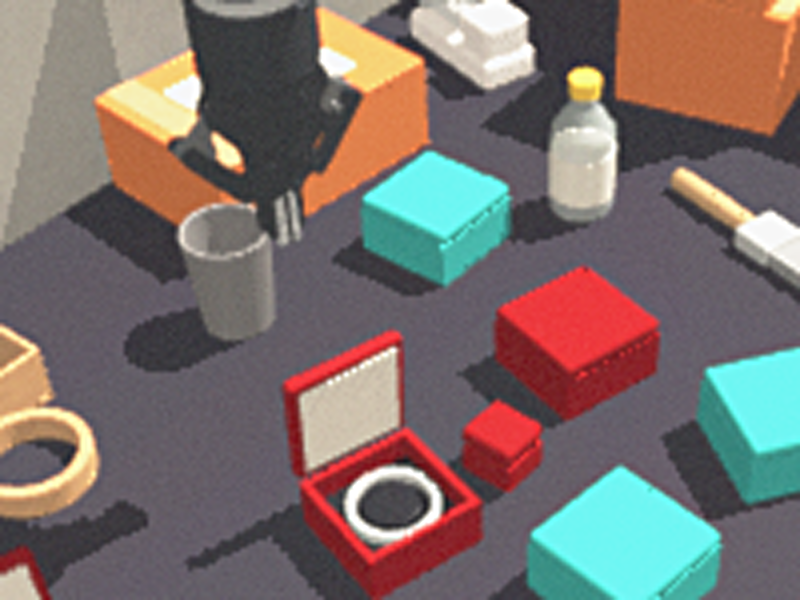

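View pics/wrist2.png

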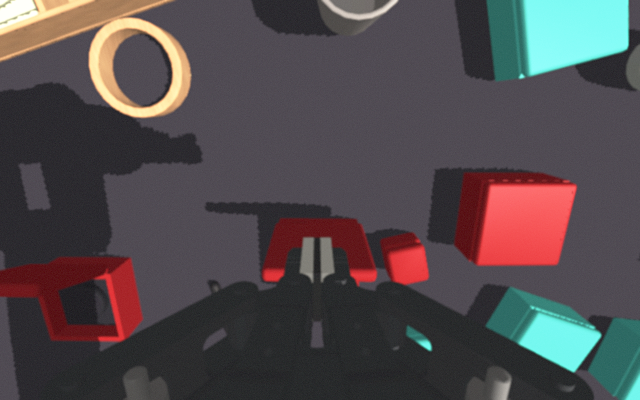

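The right box is shut: flat red top at crop pixel (578,325), height about 54 mm, and still in place. The fingers are centred behind the middle lid (wrist pixel (318,250)). Same arc again.

Call:
send_rows:
  rows:
    - [0,[0,0,2.8],0]
    - [0,[0,0,2.8],0]
    - [0,[0,0,2.8],0]
    - [0,[0,0,0],0]
    - [0,[-1.4,0,0],0]
    - [0,[-1.0,0,0],0]
    - [0,[-0.6,0,0],0]
    - [0,[-0.5,0,0],0]
    - [0,[-0.5,0,-0.05],0]
    - [0,[-0.53,0,-0.05],0]

```text
t: 8.55
tool_pos: [0.5423, -0.0353, 0.1168]
tool_rot: [3.111, -0.437, 0.001]
contact_force: [0.1, -0.2, -1.0]
opening: 0.0
grip_force: 0.3
```

Call:
send_rows:
  rows:
    - [0,[-0.66,0,0.06],0]
    - [0,[-0.66,0,0.07],0]
    - [0,[-0.63,0,0.18],0]
    - [0,[-0.64,0,0.18],0]
    - [0,[-0.6,0,0.29],0]
    - [0,[-0.59,0,0.29],0]
    - [0,[-0.54,0,0.39],0]
    - [0,[-0.53,0,0.39],0]

```text
t: 9.55
tool_pos: [0.4954, -0.0219, 0.0978]
tool_rot: [-3.111, 0.437, 0.0]
contact_force: [0.2, 0.3, -0.1]
opening: 0.0
grip_force: 0.2
```

```bash
python3 - <<'E'
from st import *
st('mid'); im=grab('side'); save(im,'side4',(200,130,360,250),4)
E
```

```text
t 9.55 tcp [ 0.4954 -0.0219  0.0978] rel hinge x,toolY,z(cm) [-3.93  0.02  9.78] tool yaw -0.2793694391570232 tilt -0.9999999975960967 F [ 0.22  0.29 -0.1 ] open 2.3601851087168466e-06
```

View pics/side4.png

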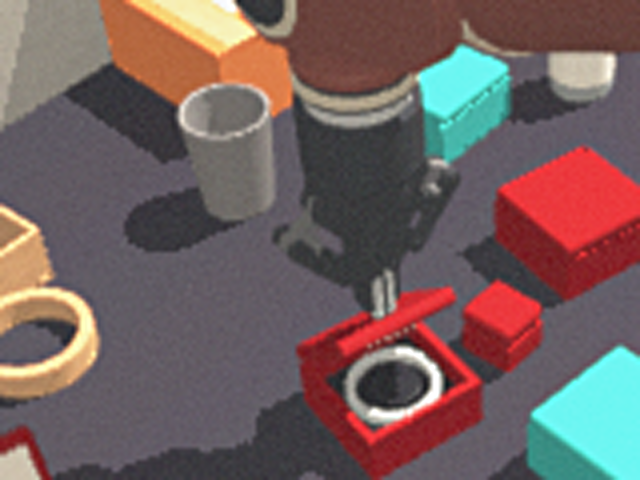

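The middle lid is about half shut under the fingertips at crop pixel (383,295), with the box and bangle in place. Continuing down and pressing gently.

Call:
send_rows:
  rows:
    - [0,[-0.46,0,0.47],0]
    - [0,[-0.46,0,0.48],0]
    - [0,[-0.37,0,0.55],0]
    - [0,[-0.37,0,0.55],0]
    - [0,[-0.27,0,0.6],0]
    - [0,[-0.27,0,0.61],0]
    - [0,[-0.1,0,0.6],0]
    - [0,[0,0,0.5],0]
    - [0,[0,0,0.15],0]
    - [0,[0,0,0],0]

```text
t: 10.85
tool_pos: [0.4738, -0.0157, 0.053]
tool_rot: [-3.111, 0.437, -0.0]
contact_force: [0.6, 1.0, -0.3]
opening: 0.0001
grip_force: 0.0
```

Call:
send_rows:
  rows:
    - [0,[0,0,0.1],0]
    - [0,[0,0,0.05],0]
    - [0,[0,0,0],0]

```text
t: 11.22
tool_pos: [0.474, -0.0158, 0.0524]
tool_rot: [3.111, -0.437, 0.001]
contact_force: [-2.1, 0.9, 5.2]
opening: -0.0
grip_force: 2.7
```

Call:
send_rows:
  rows:
    - [0,[0,0,-3],0]
    - [0,[0,0,-5.5],0]
    - [0,[0,0,-5.5],0]
    - [0,[0,0,-5.5],0]
    - [0,[0,4,0],0]
    - [0,[0,5,0],0]
    - [0,[0,5,0],0]
    - [0,[0,0,0],0]

```text
t: 12.22
tool_pos: [0.4343, -0.1526, 0.2465]
tool_rot: [3.109, -0.445, 0.0]
contact_force: [1.2, 1.2, -1.0]
opening: -0.0001
grip_force: 0.0
```

```bash
python3 - <<'E'
from st import *
st('mid'); S=grab('scene'); save(S,'scene2',(200,100,480,290),2.8)
im=grab('side');W=cloud(im);f=im['frame'].astype(int)
for c in [(.484,-.237),(.490,-.020)]:
    m=(f[...,0]>90)&(f[...,1]<60)&(f[...,2]<70)&(W[...,2]>.045)&(W[...,2]<.08)&(np.hypot(W[...,0]-c[0],W[...,1]-c[1])<.075)
    P=W[m]; n=np.linalg.svd(P-P.mean(0))[2][2]; print(len(P),np.percentile(P[:,2],[2,50,98]),'normal',n,cv2.minAreaRect(P[:,:2].astype(np.float32)))
E
```

```text
t 12.225 tcp [ 0.4343 -0.1526  0.2465] rel hinge x,toolY,z(cm) [-6.22 14.27 24.65] tool yaw -0.2844580067121927 tilt -0.9999998582712356 F [ 1.18  1.23 -0.97] open -0.0001283907625621862
614 [0.046683   0.05481001 0.05753308] normal [ 0.01803933 -0.02113347 -0.99961391] ((0.48442181944847107, -0.23568333685398102), (0.09033280611038208, 0.09063949435949326), 73.08455657958984)
836 [0.04765437 0.05482512 0.05757242] normal [-0.01533766  0.01608527  0.99975298] ((0.48944714665412903, -0.019108783453702927), (0.09045342355966568, 0.09042965620756149), 75.12373352050781)
```

View pics/scene2.png

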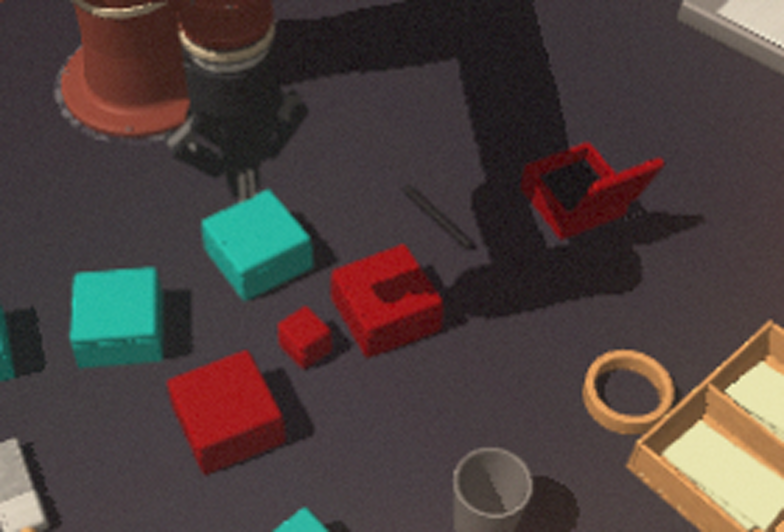

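Both filled boxes are shut (flat tops at (385,300) and (228,410), 55 mm high, within 2 mm of their places). The empty one at (590,185) is still open, the other things in this view look unmoved, and the arm is clear.

```bash
python3 -c "
from station import ctrl
print(ctrl.finish_job())"
```

```text
the job is handed in; nothing more can be done
None
```

Both bangle boxes are shut and within about 2 mm of where they stood, the empty box is still open, nothing else appeared disturbed, the arm finished clear, and the job was handed in at about 12 s.

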